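# Index the flange carrier and hold the gauge arm out at its mark

### The job

On the gauging bench, push the blue carrier with the flange along its rail until it clicks into the next station, the one with the green plate. Then squeeze the head of the telescoping gauge arm so that its yellow lock button is pressed in, draw the arm out over the flange until its yellow pointer stands beside the red mark clip on the scale, and finish holding it there with the button still squeezed: the arm springs back if let go. Do not shift the red clip, and leave the loupe, ring gauge and bracket beside the bench alone.

Things in the scene. Friction and masses are not known exactly. Their poses are not given: they have to be found in the camera images.
- gauge_bench: fixed aluminium plate 270 x 300 x 12 mm on the worktop; origin under its centre. The rail runs along its y at x = -55 mm; the gauge arm extends along its -x, from a grey housing at the back (x = 25 to 147 mm, 30 mm wide, top at z = 132 mm) with a scale on top, ticks every 5 mm
- green_station (a point): centre of the small green plate at the bench's x = -115 mm, y = 0, that marks the next station; the carrier's white index line stands beside it when home there. Grey plates mark the loading station (y = +70 mm) and the last one (y = -45 mm)
- carrier (a joint): travel (m) of the blue carrier, 74 x 70 mm, along the bench's -y: 0 to 0.012 at the start, 0.070 at the green station, 0.115 at the last, end stop 0.124. Friction 1 N, drag 12 N per m/s. At the green and the last station a spring ball drops between two pins: riding over a pin (6.5 mm before and after the station) takes about 5 N, then it pulls itself into place
- paddle (a point): centre of the upright black push paddle at the carrier's +y end, 32 mm wide (bench x), 8 mm thick (bench y), from 32 to 78 mm above the worktop; this point is 65 mm above it. Push its +y face toward the bench's -y. The flange on the carrier reaches 64 mm above the worktop
- gauge_arm (a joint): extension (m) of the telescoping gauge arm along the bench's -x: 0 is home, locked; end stop 0.09. A hook on the lock button holds it within 1 mm of home until the button is pressed; let go, it returns only to about 9 mm (the hook rests on its catch). A return spring pulls it home with 2 N (home) to 3.8 N (fully out), friction 0.5 N
- grip_head (a point): grip point in the black head at the arm's front end, 118 mm above the worktop. Head: 37 mm along bench x, 34 mm high; from this point its plain face is at y = -18 mm, the yellow button at y = +23 mm, or +18 when squeezed (36 mm wide, centred here). A stylus hangs down 41 mm below this point. Grip from above, fingers closing along bench y
- lock_button (a joint): how far (m) the yellow lock button is pressed into the head (along the bench's -y): 0 out, 0.005 fully in. Its spring takes 3 N to start and 6 N fully in; from about 0.0035 the arm is free
- button_face (a point): centre of the yellow button's outer face, 26 mm along x and 24 mm high
- pointer (a point): tip of the yellow pointer plate, 2.5 mm thick, that stands up through the slot in the housing's top and moves along the scale with the arm (same axes as the bench)
- mark_clip (a joint): place (m) of the red clip on the scale: the gauge_arm extension at which the pointer stands beside the middle of the clip; differs each time, between 0.035 and 0.075. Stiff, 15 N to shift
- mark (a point): middle of the top of the red mark clip, 8 mm wide along the scale, on the housing's top on the -y side of the slot
- bystander_loupe: black loupe, 34 mm across, 30 mm high; origin at the centre of its underside; to be left alone
- bystander_ring: steel ring gauge, 52 mm across, 18 mm high; origin at the centre of its underside; to be left alone
- bystander_bracket: machined L bracket, 51 x 67 x 42 mm; origin at the centre of its underside; to be left alone

How it is judged:
By the outcome, as a careful person would: the job done as asked, in the order asked, and still so for the second after the job is handed in, while the arm keeps its last pose, push and grip.
It also fails if it takes over 48 s, if anything falls off the work surface, if the arm or the gripper's body presses on something with over 40 N, if the wrist force passes 120 N, or if a joint passes its speed limit or range.

### The arm

A 6-joint arm with a two-finger parallel gripper is mounted at the origin on a cart in front of the work surface, level with it; the furniture and walls round the work are solid. World frame = base frame: x ahead of the robot, y to its left, z up, the work surface at z = 0. Lengths are in m, angles in rad, forces in N, time in s.
With the tool pointing down it reaches from about 0.375 to 0.9 m from the base axis. Payload 3.1 kg.
Tool frame: the origin (TCP) lies midway between the tips of the shut fingers; the grasp point (between the pads) lies 19 mm behind it; z points along the fingers, y is the direction in which the jaws open and shut (so a half turn about z gives the same grasp; the last joint's range is limited). The gripper opens to 87 mm and grips with 3 to 60 N. Pads are 19 mm wide; open, the fingers measure 117 mm over their backs; the gripper's body (75 mm by 190 mm) begins 51 mm behind the grasp point.
Start: joints at [-1.466, 0.527, 1.433, -0, 1.181, -0.178], TCP at [0.175, -0.6, 0.223] pointing down, gripper open.
Joint ranges: [-3.08, 3.08], [-0.75, 2.2], [0.22, 2.44], [-1.43, 4.57], [0, 2.65], [-2.85, 2.85]. Speed limits (rad/s): [2.79, 2.79, 3.14, 3.14, 3.14, 3.14].

### API

Orientations are given as a unit quaternion [x, y, z, w].
In Python, from rig import robot gives the robot as it stands.
- The arm moves only by the tool move_arm, never from a script. Its argument "rows" is one flat list of numbers, 7 for each row, row after row: the shift along the world's x, y, z in mm, then the turn, a rotation vector about the world's x, y, z in rad, then the closure, from 0 (fully open) to 1 (shut). A call has 1 to 12 rows; each row shifts and turns the commanded pose from where the row before left it; what a row does not reach is not made up. A row lasts 1/10 s, in which the tool goes at most 50 mm and 8.59 degrees, less where a joint would pass 70% of its speed; a pose out of reach is approached as far as the arm can. A call with a gripper value outside its range is refused whole. The fingers move at their own pace and stop on an object; "grip_force" is the grip in N (left out, the last holds). Time passes only in rows, so rows that do not move let the fingers close. It gives the time, the measured TCP pose, the force and the opening at its end, in the units of the state.
- robot.get_obs(): the state, without advancing time (a new reading comes with each control period).
- robot.camera(name): name is "side" or "top"; returns a dict with "color" (420x560x3 uint8, red, green, blue), "z_map" (420x560 float32, m along the optical axis (not along the pixel's ray), 0 where there is no reading), "camera_matrix" (3x3 intrinsics, pixels), "R" (3x3) and "t" (3): a world point X has camera coordinates R X + t. Camera axes: x right, y down, z forward; pixel columns grow to the right and rows downward; lengths in m; the calibration is good to about 2 mm. A picture is of the moment at which its call begins.
- robot.hand_in(): hands the job in, once; it reports no verdict.
Trained networks look in the newest picture that a camera, given by its name, has taken for a name from the list of things; names that differ only in an ending like _2 or _b are one class to them, and where a whole thing is asked for, a point or a joint stands for the part that bears it (a point fixed in the world has none). Each returns a list of dicts, best first, with "conf" (0 to 1); they miss things now and then, are a little off and sometimes report something else, mostly with a low value. They report only what shows in the picture. A call takes as long as a camera call.
- robot.search_frame(camera, thing): "at" ([column, row] in pixels, amid what is visible of it).
- robot.spot_point(camera, thing): "at" ([column, row] in pixels: a listed point, or the origin of a listed thing).
The state is a dict: "time": time; "q": joint angles; "joint_velocities": joint speeds; "joint_torque": joint torques, N m; "position": TCP position; "tool_rot": TCP orientation; "ft_force": force on the tool from outside, world axes, zero at the start; "moment": the same for the moment, N m; "grip_width": finger opening in m.
Only numpy, scipy, OpenCV 4.12 (cv2) and the standard library are available. Lean on these libraries where they do the work, as an engineer would, in place of code of your own. Each camera call takes 0.05 s, during which the arm holds its last target.

## Working session

There is one attempt and no reset: what is moved stays moved. The work goes in short steps, Python scripts to look and compute and a tool call to move; the robot and the scene stay as the last step left them, time stands still between calls to the robot, and variables do not carry over. Pictures are saved under pics/ and viewed, and the job is handed in when it is done.

Besides the shell and the picture viewer there is one more tool, called after "Call:" as a command line: name --argument value ..., lists and objects as JSON in quotes. move_arm: Moves the arm, as the interface text tells. Its arguments: {"type":"object","properties":{"rows":{"type":"array","items":{"type":"number"}},"grip_force":{"type":"number"}},"required":["rows"]}

```bash
ls; mkdir -p pics
cat > h.py <<'E'
import numpy as np, cv2
from rig import robot
def unproj(c,u,v,z=None,plane=None):
    K=np.array(c["camera_matrix"]);R=np.array(c["R"]);t=np.array(c["t"])
    d=np.linalg.inv(K)@np.array([u,v,1.0])
    if plane is not None:
        o=-R.T@t; r=R.T@d; return o+r*(plane-o[2])/r[2]
    return R.T@(d*z-t)
def proj(c,X):
    p=np.array(c["camera_matrix"])@(np.array(c["R"])@np.array(X)+np.array(c["t"])); return p[:2]/p[2]
def save(c,n): cv2.imwrite("pics/"+n,c["color"][:,:,::-1])
E
python3 - <<'E'
from h import *
for n in("side","top"):
    c=robot.camera(n); save(c,n+"0.png")
    print(n,"cam pos",(-np.array(c["R"]).T@np.array(c["t"])).round(3))
    for th in ["green_station","paddle","grip_head","button_face","pointer","mark","gauge_bench","bystander_loupe","bystander_ring","bystander_bracket"]:
        r=robot.spot_point(n,th)
        for k in r[:2]:
            u,v=k["at"]; z=c["z_map"][int(v),int(u)]
            print(th,k["conf"],np.round(k["at"],1),unproj(c,u,v,z).round(4) if z>0 else None)
o=robot.get_obs();print(o)
E
```

```text
pics
side cam pos [0.208 0.843 0.557]
green_station 0.72 [301.  233.3] [ 0.4567 -0.2635  0.0135]
paddle 0.98 [277.5 235.1] [ 0.4849 -0.1149  0.0731]
grip_head 0.48 [256.4 197.4] [ 0.5751 -0.2159  0.1301]
grip_head 0.38 [300.6 231.5] [ 0.4611 -0.277   0.0125]
button_face 0.51 [257.1 200.4] [ 0.5729 -0.215   0.1217]
gauge_bench 0.92 [256.9 238.5] [ 0.5709 -0.2009  0.0108]
gauge_bench 0.17 [256.  196.3] [ 0.5786 -0.2227  0.1305]
bystander_loupe 0.8 [191.4 296.9] [0.6174 0.1165 0.0108]
bystander_ring 0.73 [344.4 235. ] [ 0.3343 -0.2893  0.0124]
bystander_bracket 0.64 [325.8 202.9] [ 0.4319 -0.5319  0.0092]
top cam pos [ 0.406 -0.224  1.107]
green_station 0.61 [285.4 247. ] [ 0.4593 -0.2482  0.0097]
paddle 0.71 [231.8 234.4] [ 0.4845 -0.117   0.0775]
grip_head 0.8 [283.1 197.1] [ 0.568  -0.2387  0.135 ]
button_face 0.38 [274.  196.2] [ 0.5707 -0.2176  0.1297]
gauge_bench 0.57 [279.9 202. ] [ 0.5564 -0.2315  0.1352]
bystander_loupe 0.62 [151.2 181.9] [0.6213 0.1008 0.0218]
bystander_ring 0.49 [311.4 294.6] [ 0.3397 -0.3162 -0.0004]
bystander_bracket 0.63 [388.6 262.6] [ 0.4231 -0.5048  0.0382]
{'time': 1.1, 'q': array([-1.46550735e+00,  5.27525231e-01,  1.43269084e+00,  8.07575379e-06,
        1.18142201e+00, -1.78517347e-01]), 'joint_velocities': array([-0.0015163 , -0.00040971, -0.00063557, -0.00048497, -0.00119303,
       -0.00048276]), 'joint_torque': array([-3.16663036e-04, -4.40022147e+01, -1.76986688e+01,  6.34259032e-02,
        5.04975615e-02, -1.78856038e-05]), 'position': array([ 0.17502475, -0.59996659,  0.2225358 ]), 'tool_rot': array([ 9.89948846e-01,  1.41425885e-01,  4.56453925e-06, -2.25614923e-05]), 'ft_force': array([-0.20223431, -0.22305221, -0.1117506 ]), 'moment': array([0.0021894 , 0.01862459, 0.00794303]), 'grip_width': 0.08700833760686666}
```

View pics/side0.png

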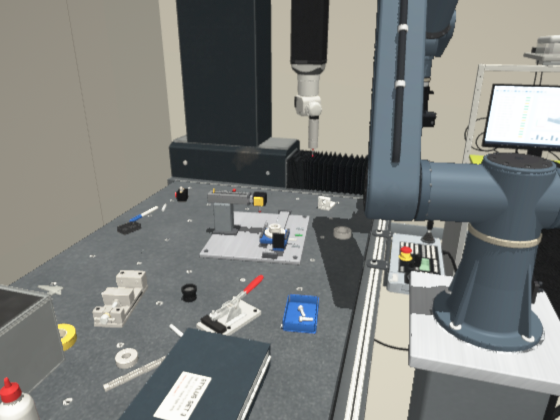

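View pics/top0.png

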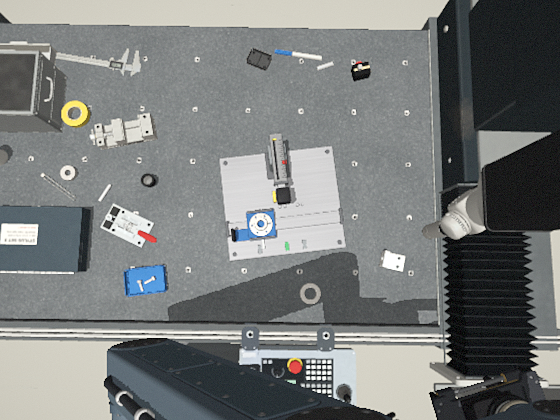

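Run:
```python
from h import *
c=robot.camera("top"); np.savez("top.npz",**{k:c[k] for k in c})
s=robot.camera("side"); np.savez("side.npz",**{k:s[k] for k in s})
for u,v in [(220,158),(333,147),(343,247),(229,260)]: print(unproj(c,u,v,plane=.012).round(4))
im=c["color"][120:275,205:360,::-1]; cv2.imwrite("pics/topz.png",cv2.resize(im,None,fx=5,fy=5,interpolation=cv2.INTER_CUBIC)[:600*5])
im=cv2.resize(c["color"][125:270,210:350,::-1],None,fx=4.1,fy=4.1,interpolation=cv2.INTER_CUBIC);print(im.shape);cv2.imwrite("pics/topz.png",im)
im=cv2.resize(s["color"][175:265,190:320,::-1],None,fx=6,fy=6,interpolation=cv2.INTER_CUBIC);cv2.imwrite("pics/sidez.png",im)
for u,v in [(460,215),(430,228),(470,200),(435,60)]:
  print(u,v,unproj(c,u,v,c["z_map"][v,u]).round(3))
for u,v in [(310,75),(313,120),(313,145)]:
  print(u,v,unproj(s,u,v,s["z_map"][v,u]).round(3))
print(robot.get_obs()["time"], c["camera_matrix"])
```

```text
[ 0.69   -0.0733  0.012 ]
[ 0.7246 -0.3707  0.012 ]
[ 0.4614 -0.3956  0.012 ]
[ 0.4241 -0.105   0.012 ]
(594, 574, 3)
460 215 [ 0.505 -0.554  0.347]
430 228 [ 0.491 -0.535  0.247]
470 200 [ 0.527 -0.557  0.383]
435 60 [ 0.979 -0.654  0.   ]
310 75 [ 0.505 -0.556  0.429]
313 120 [ 0.487 -0.537  0.291]
313 145 [ 0.484 -0.538  0.208]
1.2 [[427.14099991   0.         278.14795912]
 [  0.         427.14099991 210.11786733]
 [  0.           0.           1.        ]]
```

View pics/topz.png

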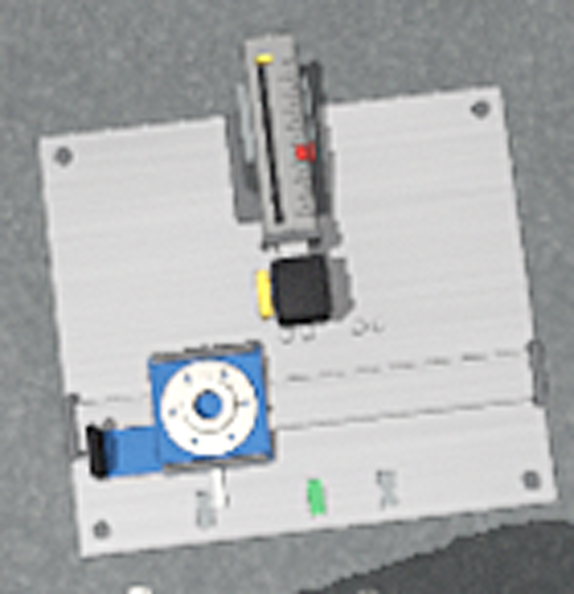

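View pics/sidez.png

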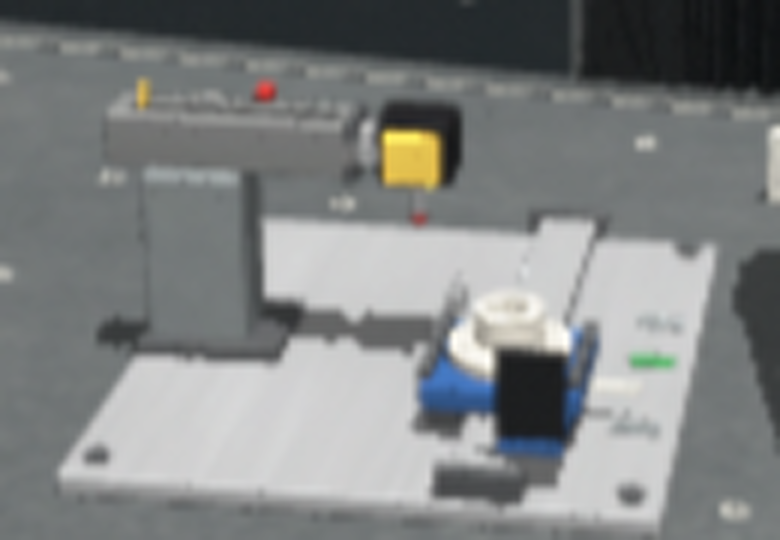

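```bash
cat >> h.py <<'E'
class L(dict): pass
def load(n): return dict(np.load(n))
E
python3 - <<'E'
from h import *
from scipy.optimize import least_squares
c=load("top.npz"); s=load("side.npz")
cor=np.array([(40,140),(500,88),(555,500),(82,556)])/4.1+[210,125]
W=np.array([unproj(c,u-.5*0,v,plane=.012)[:2] for u,v in cor])
B=np.array([(135,150),(135,-150),(-135,-150),(-135,150)])/1e3
# correspond: top-left of image is +x,+y
f=lambda p:((B@np.array([[np.cos(p[2]),np.sin(p[2])],[-np.sin(p[2]),np.cos(p[2])]])+p[:2])-W).ravel()
r=least_squares(f,[.57,-.23,.1]);p=r.x;print("top fit",p,r.fun.round(4))
co=np.array([(62,480),(715,245),(658,525)])/6+[190,175]
for u,v in co: print("side corner",unproj(s,u,v,plane=.012).round(4))
def tb(X):
    d=np.array(X[:2])-p[:2]; return (np.array([[np.cos(p[2]),np.sin(p[2])],[-np.sin(p[2]),np.cos(p[2])]])@d*1e3).round(1)
for n,cam,u,v,z in [("green",c,285.4,247,.0125),("paddle",c,231.8,234.4,.065),("paddletop",c,210+97/4.1,125+450/4.1,.078),("head",c,283.1,197.1,.118),("headtop",c,210+302/4.1,125+290/4.1,.135),("paddle_s",s,277.5,235.1,.065),("paddletop_s",s,190+532/6,175+350/6,.078),("green_s",s,190+652/6,175+360/6,.0125),("headtop_s",s,190+422/6,175+118/6,.135),("pointer",c,210+263/4.1,125+58/4.1,.14),("clip",c,210+306/4.1,125+152/4.1,.14),("pointer_s",s,190+143/6,175+95/6,.14),("clip_s",s,190+265/6,175+93/6,.14)]:
    X=unproj(cam,u,v,plane=z); print(n,X.round(4),tb(X))
for u,v in [(256.9,197),(190+410/6,175+160/6)]: 
    X=unproj(s,u,v,s["z_map"][int(v),int(u)]);print("button side depth",X.round(4),tb(X))
for n in [(210+302/4.1,125+290/4.1),(210+97/4.1,125+450/4.1),(210+306/4.1,125+152/4.1),(210+263/4.1,125+58/4.1)]:
    u,v=np.round(n).astype(int);X=unproj(c,u,v,c["z_map"][v,u]);print(X.round(4),tb(X))
E
```

```text
top fit [ 0.5742732  -0.23747677  0.13058509] [ 0.0017  0.0016  0.0016 -0.0007 -0.0017 -0.0021 -0.0017  0.0012]
side corner [ 0.682  -0.0644  0.012 ]
side corner [ 0.4618 -0.3991  0.012 ]
side corner [ 0.4214 -0.0983  0.012 ]
green [ 0.4592 -0.2481  0.0125] [-115.5    4.4]
paddle [ 0.4854 -0.1157  0.065 ] [-72.3 132.3]
paddletop [ 0.4836 -0.1215  0.078 ] [-74.8 126.7]
head [ 0.5708 -0.239   0.118 ] [-3.6 -1. ]
headtop [ 0.5712 -0.2399  0.135 ] [-3.3 -2. ]
paddle_s [ 0.4896 -0.1309  0.065 ] [-70.1 116.7]
paddletop_s [ 0.4821 -0.116   0.078 ] [-75.5 132.5]
green_s [ 0.4611 -0.2526  0.0125] [-114.2   -0.2]
headtop_s [ 0.5672 -0.2271  0.135 ] [-5.6 11.2]
pointer [ 0.7041 -0.2159  0.14  ] [131.5   4.5]
clip [ 0.6496 -0.2411  0.14  ] [ 74.2 -13.4]
pointer_s [ 0.6991 -0.2075  0.14  ] [127.7  13.5]
clip_s [ 0.6448 -0.226   0.14  ] [71.4  2.2]
button side depth [ 0.5732 -0.2145  0.132 ] [ 1.9 22.9]
button side depth [ 0.5701 -0.217   0.1175] [-1.5 20.8]
[ 0.5705 -0.2407  0.1358] [-4.2 -2.7]
[ 0.4832 -0.1221  0.0754] [-75.2 126.2]
[ 0.6535 -0.2422  0.125 ] [ 78. -15.]
[ 0.7029 -0.2156  0.1449] [130.4   4.9]
```

Run:
```python
from h import *
c=load("top.npz")
K=c["camera_matrix"];R=c["R"];t=c["t"];z=c["z_map"]
v,u=np.mgrid[0:420,0:560]
P=np.einsum('ij,hwj->hwi',np.linalg.inv(K),np.dstack([u,v,np.ones_like(u)]))*z[...,None]
X=(P-t)@R
box=(u>200)&(u<360)&(v>125)&(v<280)
h=X[...,2]
print(np.median(h[(u>225)&(u<235)&(v>180)&(v<200)]),np.median(h[(u>205)&(u<213)&(v>180)&(v<200)]))
m=(box&(h>.006)&(h<.018)&(z>0)).astype(np.uint8)
n,lab,st,_=cv2.connectedComponentsWithStats(m); k=1+np.argmax(st[1:,4]); print(st[k])
m=cv2.morphologyEx((lab==k).astype(np.uint8),cv2.MORPH_OPEN,np.ones((3,3)))
pts=X[m>0][:,:2].astype(np.float32)*1000
r=cv2.minAreaRect(pts);print(r)
hh=cv2.convexHull(np.argwhere(m>0)[:,::-1].astype(np.int32)); ap=cv2.approxPolyDP(hh,4,True)[:,0];print(ap)
for a in ap: print(unproj(c,*a,plane=.012).round(4))
# head top points, paddle top points
for nm,lo,hi,b in [("head",.128,.145,(268,296,184,206)),("paddle",.070,.085,(228,240,225,245)),("clip/ptr",.137,.165,(265,295,130,185))]:
    q=(h>lo)&(h<hi)&(u>=b[0])&(u<=b[1])&(v>=b[2])&(v<=b[3]); A=X[q]; print(nm,len(A),cv2.minAreaRect((A[:,:2]*1000).astype(np.float32)),np.median(A[:,2]))
```

```text
0.011765361446314196 -0.000247941087603633
[ 220  146  121   78 6138]
((623.08544921875, -230.73776245117188), (174.53419494628906, 300.2503356933594), 7.473580837249756)
[[340 208]
 [226 221]
 [220 159]
 [332 147]]
[ 0.5621 -0.3884  0.012 ]
[ 0.5238 -0.0943  0.012 ]
[ 0.6873 -0.0734  0.012 ]
[ 0.7246 -0.368   0.012 ]
head 254 ((577.0797119140625, -234.9544677734375), (45.41482162475586, 39.496212005615234), 0.7272592186927795) 0.13400468567162827
paddle 44 ((483.14599609375, -118.94131469726562), (29.472530364990234, 7.905025959014893), 7.356428623199463) 0.07626820951594533
clip/ptr 17 ((651.6378173828125, -227.95005798339844), (106.10917663574219, 23.25261116027832), 3.4569954872131348) 0.1382183934697318
```

Call:
move_arm --rows '[25, 44, -8, 0, 0, -0.013, 1, 25, 44, -8, 0, 0, -0.013, 1, 25, 44, -8, 0, 0, -0.013, 1, 25, 44, -8, 0, 0, -0.013, 1, 25, 44, -8, 0, 0, -0.013, 1, 25, 44, -8, 0, 0, -0.013, 1, 25, 44, -8, 0, 0, -0.013, 1, 25, 44, -8, 0, 0, -0.013, 1, 25, 44, -8, 0, 0, -0.013, 1, 25, 44, -8, 0, 0, -0.013, 1, 25, 44, -8, 0, 0, -0.012, 1, 25, 44, -8, 0, 0, -0.012, 1]' --grip_force 20

```text
time: 2.4
position: [0.469, -0.083, 0.1288]
tool_rot: [0.998, 0.065, 0.0, 0.0]
ft_force: [0.3, -1.4, 1.2]
grip_width: 0.0026
```

Call:
move_arm --rows '[1, 3, -10, 0, 0, 0, 1, 0, 0, -30, 0, 0, 0, 1, 0, 0, -30, 0, 0, 0, 1, 0, 0, 0, 0, 0, 0, 1]'

```text
time: 2.8
position: [0.4665, -0.0812, 0.0562]
tool_rot: [0.998, 0.065, -0.003, -0.002]
ft_force: [-0.2, 0.2, 0.6]
grip_width: 0.0003
```

Run:
```python
from h import *
c=robot.camera("top"); o=robot.get_obs(); print(o["position"],o["grip_width"])
im=cv2.resize(c["color"][125:270,190:350,::-1],None,fx=4.1,fy=4.1,interpolation=cv2.INTER_CUBIC);cv2.imwrite("pics/t1.png",im)
s=robot.camera("side");im=cv2.resize(s["color"][160:270,190:320,::-1],None,fx=5.4,fy=5.4,interpolation=cv2.INTER_CUBIC);cv2.imwrite("pics/s1.png",im)
```

```text
[ 0.46745481 -0.08164014  0.05768275] 0.00039217358495793257
```

View pics/s1.png

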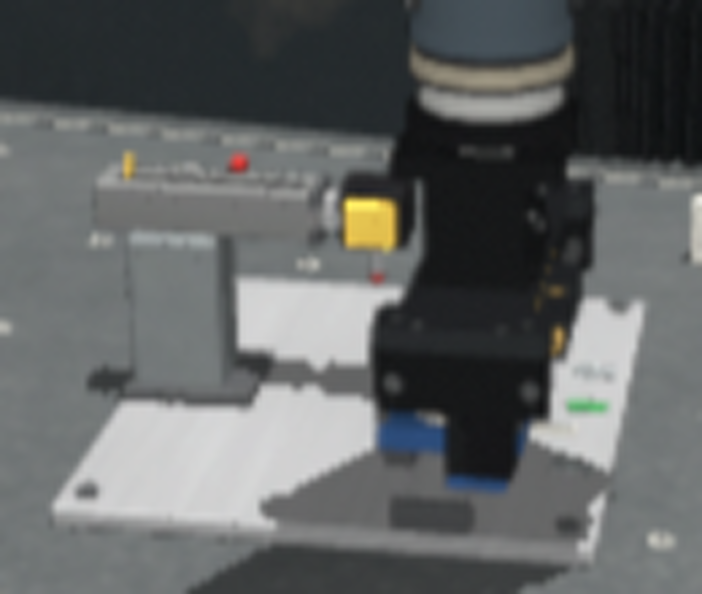

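View pics/t1.png

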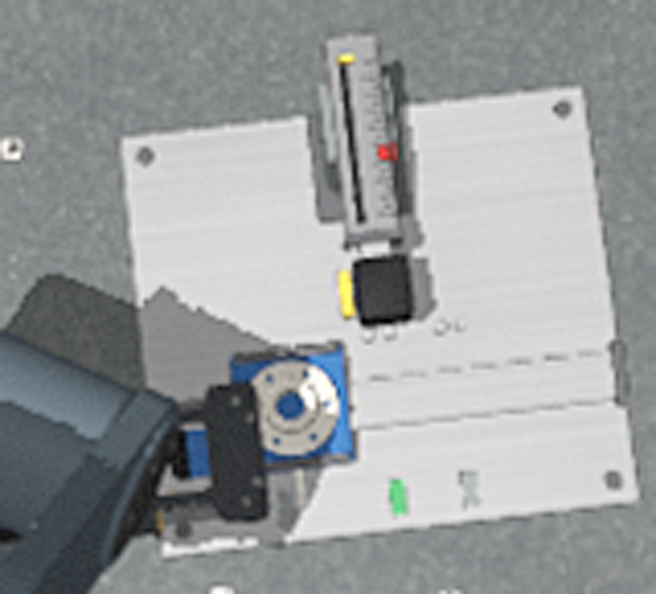

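```bash
cat >> h.py <<'E'
p=[.5743,-.2375,.1306]
def tb(X):
    d=np.array(X[:2])-p[:2]; return (np.array([[np.cos(p[2]),np.sin(p[2])],[-np.sin(p[2]),np.cos(p[2])]])@d*1e3).round(1)
E
python3 - <<'E'
from h import *
c=load("top.npz")
for n,a,b,z in [("index",220,492,.02),("green",316,497,.0125),("load",205,508,.0125),("last",387,489,.0125),("carrier right mid",273,402,.03),("carrier left",152,410,.03)]:
    u,v=210+a/4.1,125+b/4.1
    zz=unproj(c,u,v,c["z_map"][int(round(v)),int(round(u))])[2]
    print(n,zz.round(3),tb(unproj(c,u,v,plane=z)))
E
```

```text
index 0.011 [-104.4   58.9]
green 0.013 [-114.   -0.]
load 0.012 [-112.8   69.5]
last 0.016 [-114.2  -44.7]
carrier right mid 0.025 [-53.6  20. ]
carrier left 0.024 [-49.9  94.8]
```

Call:
move_arm --rows '[7, -14, 0, 0, 0, 0, 1, 2, -15, 0, 0, 0, 0, 1, 2, -15, 0, 0, 0, 0, 1, 2, -15, 0, 0, 0, 0, 1, 0.6, -5, 0, 0, 0, 0, 1, 0.6, -5, 0, 0, 0, 0, 1, 0.7, -5, 0, 0, 0, 0, 1]'

```text
time: 3.6
position: [0.483, -0.1544, 0.0589]
tool_rot: [0.998, 0.064, -0.001, -0.002]
ft_force: [4.9, 17.0, 7.5]
grip_width: 0.0004
```

```bash
cat > look.py <<'E'
from h import *
import sys
n=sys.argv[1]
c=robot.camera("top"); o=robot.get_obs(); print(o["time"],o["position"],tb(o["position"]),o["ft_force"],o["grip_width"])
np.savez("top_now.npz",**c)
im=cv2.resize(c["color"][125:270,190:350,::-1],None,fx=4.1,fy=4.1,interpolation=cv2.INTER_CUBIC);cv2.imwrite("pics/t%s.png"%n,im)
if len(sys.argv)>2:
    s=robot.camera("side");np.savez("side_now.npz",**s);im=cv2.resize(s["color"][160:270,190:320,::-1],None,fx=5.4,fy=5.4,interpolation=cv2.INTER_CUBIC);cv2.imwrite("pics/s%s.png"%n,im)
E
python3 look.py 2 s
```

```text
3.65 [ 0.48320731 -0.15478143  0.05892937] [-79.5  93.9] [0.31878042 3.37225025 3.27406648] 0.00042025253317026605
```

View pics/t2.png

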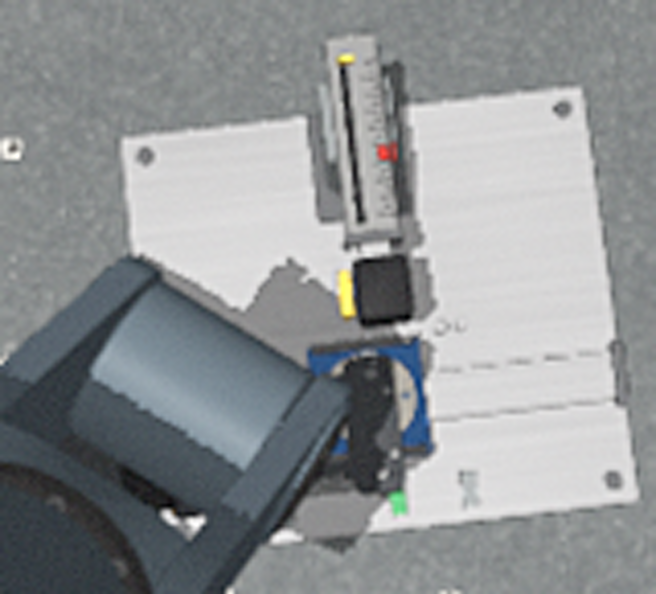

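View pics/s2.png

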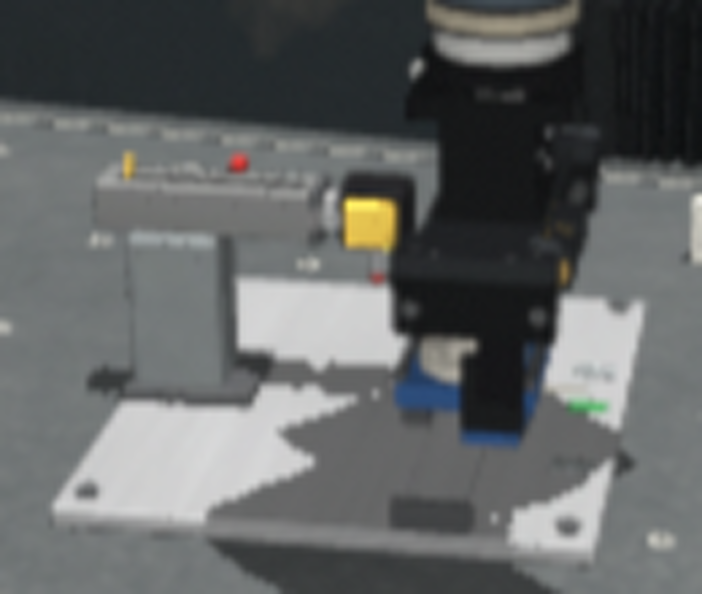

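Run:
```python
from h import *
c=load("top_now.npz")
for n,a,b,z in [("right top corner",418,340,.03),("right bottom",432,450,.03),("left top corner",310,350,.03),("right mid",426,395,.03)]:
    u,v=190+a/4.1,125+b/4.1
    zz=unproj(c,u,v,c["z_map"][int(round(v)),int(round(u))])[2]
    print(n,zz.round(3),tb(unproj(c,u,v,plane=z)))
c=load("top.npz")
for n,a,b,z in [("right top corner",262,342,.03),("right bottom",273,460,.03),("left top corner",150,355,.03)]:
    u,v=210+a/4.1,125+b/4.1
    zz=unproj(c,u,v,c["z_map"][int(round(v)),int(round(u))])[2]
    print(n,zz.round(3),tb(unproj(c,u,v,plane=z)))
```

```text
right top corner 0.037 [-19.6 -23.3]
right bottom 0.038 [-88.6 -23.7]
left top corner 0.05 [-18.2  44. ]
right mid 0.023 [-54.3 -24.1]
right top corner 0.009 [-15.6  22.5]
right bottom 0.008 [-89.2  24.1]
left top corner 0.044 [-15.7  92.4]
```

Call:
move_arm --rows '[0.3, -2.5, 0, 0, 0, 0, 1, 0.3, -2.5, 0, 0, 0, 0, 1, 0.3, -2.5, 0, 0, 0, 0, 1]'

```text
time: 4.0
position: [0.4843, -0.1631, 0.0588]
tool_rot: [0.998, 0.065, -0.0, 0.0]
ft_force: [1.2, 0.2, 0.3]
grip_width: 0.0007
```

```bash
python3 look.py 3 s
python3 - <<'E'
from h import *
import numpy as np
a=load("top_now.npz")
E
```

```text
4.05 [ 0.48467611 -0.1639208   0.05878028] [-79.3  84.6] [-0.63221764 -0.67225642  0.28365621] 0.00034817457892252215
```

View pics/t3.png

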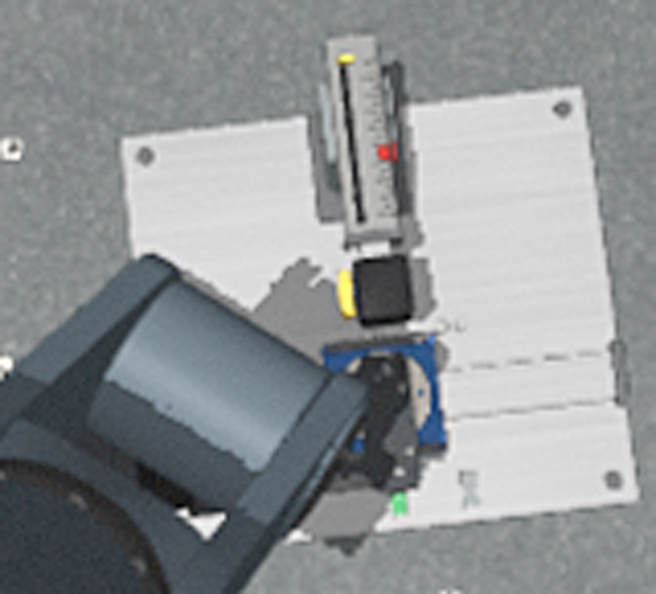

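View pics/s3.png

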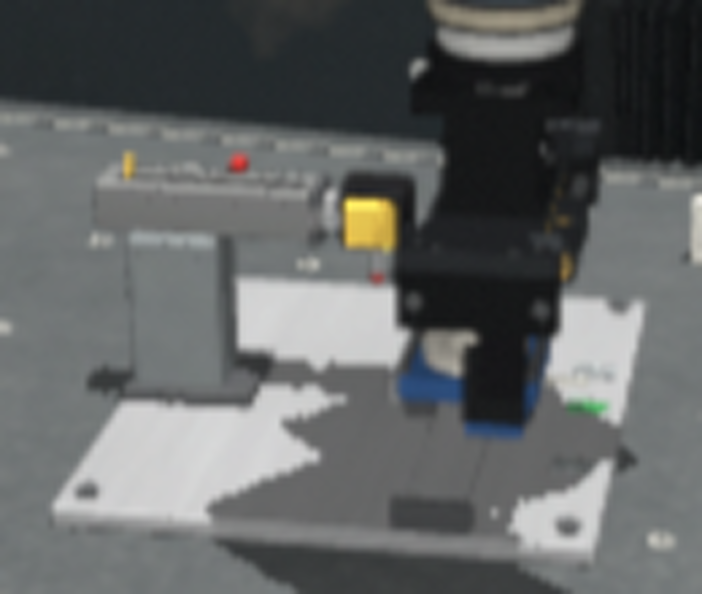

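Call:
move_arm --rows '[-1, 10, 0, 0, 0, 0, 1, -3, 30, 20, 0, 0, 0, 1, -5, 30, 40, 0, 0, 0, 0.3, -5, 30, 40, 0, 0, 0, 0, 0, 0, 15, 0, 0, 0, 0]'

```text
time: 4.6
position: [0.4698, -0.0602, 0.1761]
tool_rot: [0.998, 0.067, 0.001, 0.0]
ft_force: [1.2, -0.7, -0.4]
grip_width: 0.0173
```

```bash
python3 look.py 4 s
python3 - <<'E'
from h import *
for n in("top","side"):
  c=load(n+"_now.npz")
  for th in ["green_station","grip_head","button_face","mark","pointer","paddle"]:
    for k in robot.spot_point(n,th)[:1]:
      u,v=k["at"]; Z={"green_station":.0125,"grip_head":.118,"button_face":.118,"mark":.14,"pointer":.14,"paddle":.065}[th]
      X=unproj(c,u,v,plane=Z);print(n,th,k["conf"],np.round(k["at"],1),X.round(4),tb(X))
E
```

```text
4.65 [ 0.47174342 -0.06190124  0.17737403] [-78.8 187.5] [ 0.81648409 -0.22278386  1.43430531] 0.021018554544033747
top green_station 0.79 [284.9 247.3] [ 0.4584 -0.2469  0.0125] [-116.1    5.8]
top grip_head 0.78 [282.2 195.4] [ 0.5748 -0.2368  0.118 ] [0.6 0.6]
top button_face 0.46 [275.4 196.4] [ 0.5722 -0.2209  0.118 ] [ 0.1 16.8]
top paddle 0.97 [256.1 230.2] [ 0.4966 -0.1748  0.065 ] [-68.9  72.3]
side green_station 0.58 [302.2 232. ] [ 0.4558 -0.275   0.0125] [-122.4  -21.8]
side grip_head 0.67 [258.  200.7] [ 0.5729 -0.2226  0.118 ] [ 0.5 15. ]
side button_face 0.57 [258.  202.6] [ 0.5683 -0.2088  0.118 ] [-2.2 29.2]
side mark 0.27 [277.8 228.8] [ 0.4551 -0.0141  0.14  ] [-89.1 237. ]
side pointer 0.6 [257.8 199.2] [ 0.5586 -0.1795  0.14  ] [-8.  59.5]
side paddle 0.63 [278.4 226.8] [ 0.5015 -0.1812  0.065 ] [-64.8  65.3]
```

View pics/t4.png

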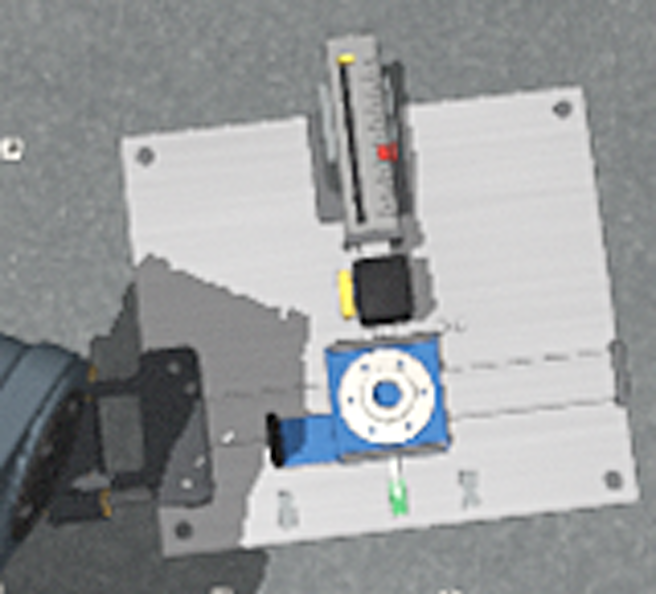

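View pics/s4.png

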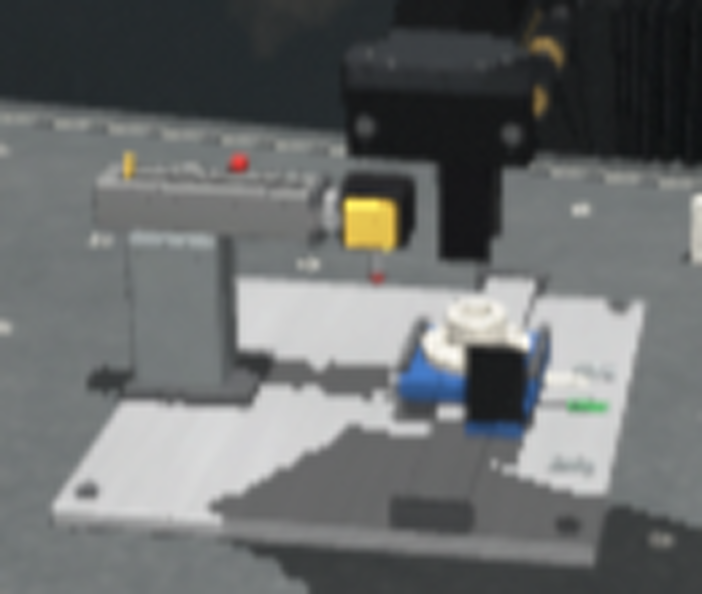

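Call:
move_arm --rows '[20, -35, 0, 0, 0, 0, 0, 20, -35, 0, 0, 0, 0, 0, 20, -35, 0, 0, 0, 0, 0, 20, -35, 0, 0, 0, 0, 0, 19, -35, 0, 0, 0, 0, 0, 0, -2, 0, 0, 0, 0, 0, 0, 0, 0, 0, 0, 0, 0]'

```text
time: 6.0
position: [0.5694, -0.2413, 0.1728]
tool_rot: [0.998, 0.064, -0.0, -0.0]
ft_force: [-0.5, 0.2, -0.1]
grip_width: 0.0868
```

```bash
python3 look.py 5 s; python3 -c "
from h import *
o=robot.get_obs();print(o['tool_rot'],o['time'])"
```

```text
6.05 [ 0.56874658 -0.23995199  0.17280833] [-5.8 -1.7] [ 0.20667816 -1.16433907  0.45611611] 0.08731499983594371
[ 9.97886083e-01  6.49744044e-02 -9.58572249e-04 -8.79696071e-04] 6.1
```

View pics/s5.png

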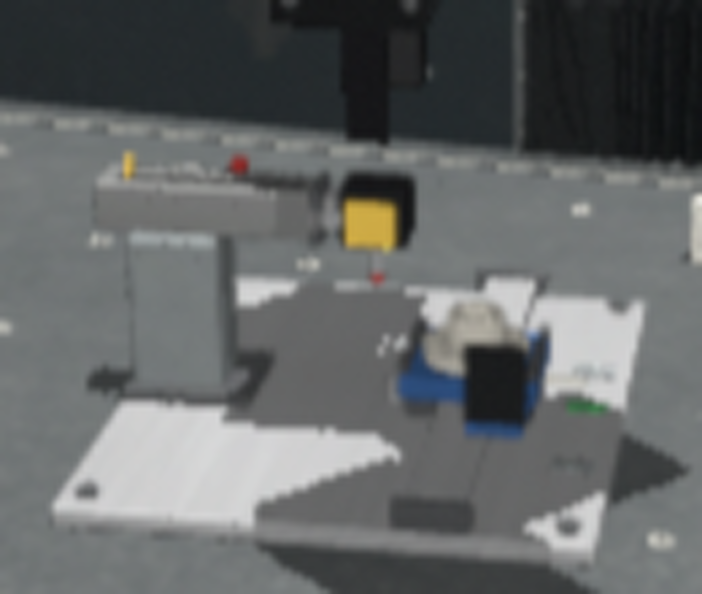

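View pics/t5.png

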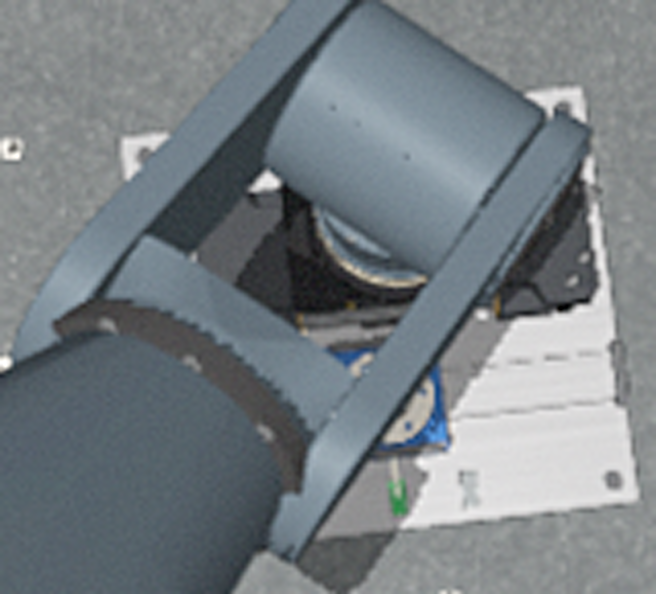

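Call:
move_arm --rows '[1, 0, -30, 0, 0, 0, 0, 0.5, 0.5, -30, 0, 0, 0, 0, 0, 0, -13, 0, 0, 0, 0, 0, 0, 0, 0, 0, 0, 0]' --grip_force 20

```text
time: 6.5
position: [0.5693, -0.2379, 0.0986]
tool_rot: [0.998, 0.065, -0.002, -0.002]
ft_force: [-0.1, -0.3, -0.1]
grip_width: 0.0871
```

Call:
move_arm --rows '[0, 0, 0, 0, 0, 0, 1, 0, 0, 0, 0, 0, 0, 1, 0, 0, 0, 0, 0, 0, 1, 0, 0, 0, 0, 0, 0, 1, 0, 0, 0, 0, 0, 0, 1, 0, 0, 0, 0, 0, 0, 1, 0, 0, 0, 0, 0, 0, 1, 0, 0, 0, 0, 0, 0, 1]'

```text
time: 7.3
position: [0.5709, -0.238, 0.1007]
tool_rot: [0.998, 0.065, -0.0, -0.002]
ft_force: [0.1, 6.2, 4.7]
grip_width: 0.0357
```

```bash
python3 look.py 6 s
```

```text
7.35 [ 0.57091018 -0.23806072  0.1006708 ] [-3.4 -0.1] [-0.14413161  5.36860058  4.31693908] 0.035822246365770735
```

View pics/s6.png

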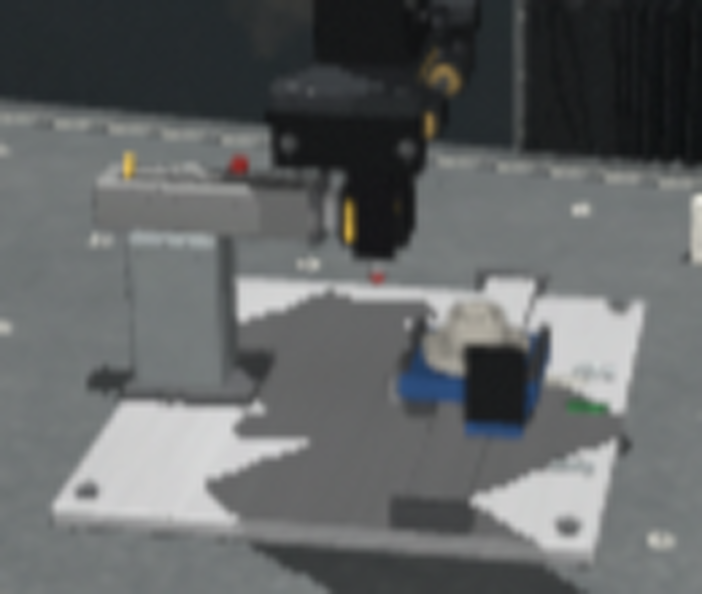

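Call:
move_arm --rows '[-10, -1, 0.5, 0, 0, 0, 1, -10, -1.3, 0, 0, 0, 0, 1, -10, -1.3, 0, 0, 0, 0, 1, -10, -1.3, 0, 0, 0, 0, 1, -10, -1.3, 0, 0, 0, 0, 1, 0, 0, 0, 0, 0, 0, 1, 0, 0, 0, 0, 0, 0, 1]'

```text
time: 8.1
position: [0.521, -0.2447, 0.1007]
tool_rot: [0.998, 0.065, -0.0, -0.001]
ft_force: [2.3, 6.0, -0.5]
grip_width: 0.0356
```

```bash
python3 look.py 7 s
cat > pc.py <<'E'
from h import *
def blobs(c,box,name):
    hsv=cv2.cvtColor(cv2.resize(c["color"],None,fx=1,fy=1),cv2.COLOR_RGB2HSV)
    H,S,V=[hsv[...,i].astype(int) for i in range(3)]
    u0,u1,v0,v1=box; out={}
    for col,m in (("red",((H<8)|(H>172))&(S>110)&(V>60)),("yel",(H>18)&(H<35)&(S>110)&(V>60))):
        mm=np.zeros_like(m);mm[v0:v1,u0:u1]=m[v0:v1,u0:u1]
        n,lab,st,ce=cv2.connectedComponentsWithStats(mm.astype(np.uint8),connectivity=8)
        for k in range(1,n):
            w=(lab==k)*S; vv,uu=np.nonzero(lab==k); ww=w[vv,uu]
            print(name,col,st[k],(uu@ww/ww.sum()).round(2),(vv@ww/ww.sum()).round(2))
E
python3 - <<'E'
from pc import *
blobs(load("top.npz"),(265,300,125,190),"top0")
blobs(load("side.npz"),(200,250,180,196),"side0")
blobs(load("side_now.npz"),(200,250,180,196),"side")
E
```

```text
8.15 [ 0.52108113 -0.24463022  0.10068884] [-53.7  -0.1] [2.0394599  5.21276141 1.18605277] 0.03540193222463699
top0 red [282 160   5   4  18] 284.05 161.73
top0 yel [272 139   4   2   6] 273.53 139.34
side0 red [233 189   3   3   8] 233.86 189.87
side0 yel [213 189   2   4   7] 213.4 190.32
side red [233 189   3   3   8] 233.85 189.87
side yel [230 190   2   4   7] 230.44 191.24
```

View pics/s7.png

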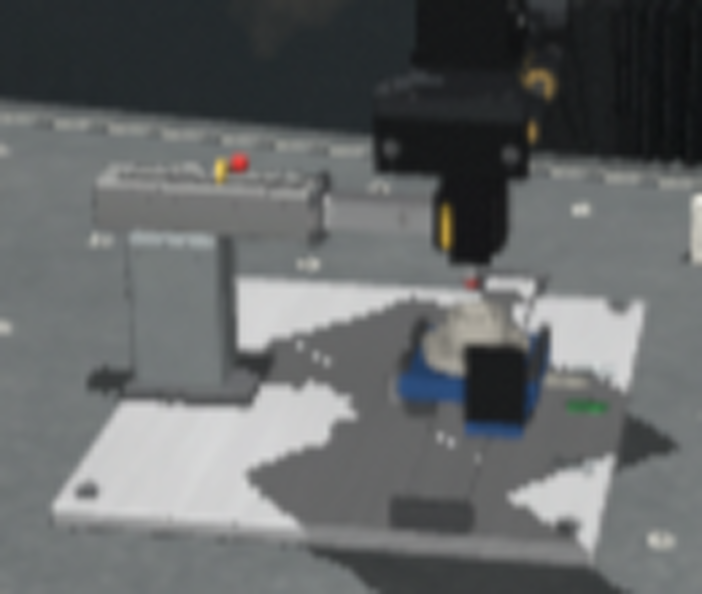

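View pics/t7.png

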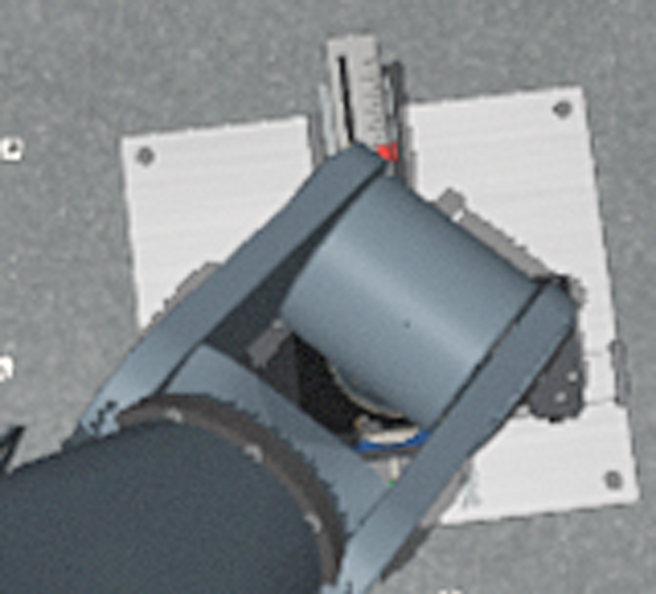

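```bash
cat > tri.py <<'E'
from h import *
from scipy.optimize import least_squares
def soft(c,box,kind):
    u0,u1,v0,v1=box; I=c["color"][v0:v1,u0:u1].astype(float)
    r,g,b=I[...,0],I[...,1],I[...,2]
    w=(r-np.maximum(g,b)) if kind=="red" else np.minimum(r,g)-b
    # background-level removal
    w=np.clip(w-np.median(w)-12,0,None)
    vv,uu=np.mgrid[v0:v1,u0:u1]
    return np.array([(w*uu).sum(),(w*vv).sum()])/w.sum(), w
def tri(obs):
    f=lambda X:np.concatenate([proj(c,X)-q for c,q in obs])
    r=least_squares(f,[.65,-.23,.14]);return r.x,np.abs(r.fun).max()
E
python3 - <<'E'
from tri import *
t0=load("top.npz");s0=load("side.npz");s1=load("side_now.npz");t1=load("top_now.npz")
np.set_printoptions(linewidth=200,suppress=True)
bx={}
pt,w=soft(t0,(268,279,135,144),"yel");print(pt);print(w.round())
ct,w=soft(t0,(278,290,157,167),"red");print(ct);print(w.round())
ps,w=soft(s0,(209,219,185,195),"yel");print(ps);print(w.round())
cs,w=soft(s0,(229,239,185,195),"red");print(cs);print(w.round())
ps1,w=soft(s1,(226,233,186,196),"yel");print(ps1);print(w.round())
cs1,w=soft(s1,(231,239,185,195),"red");print(cs1);print(w.round())
P,e=tri([(t0,pt),(s0,ps)]);C,e2=tri([(t0,ct),(s0,cs)])
print("P",P.round(4),tb(P),e,"C",C.round(4),tb(C),e2, tb(P)-tb(C))
E
```

```text
[273.91309524 138.9       ]
[[  0.   0.   0.   0.   0.   0.   0.   0.   0.   0.   0.]
 [  0.   0.   0.   0.   0.   0.   0.   0.   0.   0.   0.]
 [  0.   0.   0.   0.   0.   0.   0.   0.   0.   0.   0.]
 [  0.   0.   0.   0.   9.  55.  63.  54.  24.   0.   0.]
 [  0.   0.   0.   0.  65. 133. 135. 133.  48.   0.   0.]
 [  0.   0.   0.   0.  22.  44.  35.  20.   0.   0.   0.]
 [  0.   0.   0.   0.   0.   0.   0.   0.   0.   0.   0.]
 [  0.   0.   0.   0.   0.   0.   0.   0.   0.   0.   0.]
 [  0.   0.   0.   0.   0.   0.   0.   0.   0.   0.   0.]]
[283.83306408 161.70382337]
[[  0.   0.   0.   0.   0.   0.   0.   0.   0.   0.   0.   0.]
 [  0.   0.   0.   0.   0.   0.   0.   0.   0.   0.   0.   0.]
 [  0.   0.   0.   0.   0.   0.   0.   6.   8.   0.   0.   0.]
 [  0.   0.   0.   0.  49.  73.  28.  60.  62.   0.   0.   0.]
 [  0.   0.   0.   0. 113. 165.  97.  67.  65.   0.   0.   0.]
 [  0.   0.   0.   0. 113. 164. 122.  72.  85.   0.   0.   0.]
 [  0.   0.   0.   0.  66. 158. 104.  58.  87.   0.   0.   0.]
 [  0.   0.   0.   0.   0.   0.   0.  15.  20.   0.   0.   0.]
 [  0.   0.   0. 
[... 1351 characters left out ...]
  0.  0. 66. 44.  0.]
 [ 0.  0.  0.  0. 43. 21.  0.]
 [ 0.  0.  0.  0.  3.  0.  0.]
 [ 0.  0.  0.  0.  0.  0.  0.]]
[233.643 189.691]
[[  0.   0.   0.   0.   0.   0.   0.   0.]
 [  0.   0.   0.   0.   0.   0.   0.   0.]
 [  0.   0.   0.   0.   0.   0.   0.   0.]
 [  0.   0.  35.  45.  22.   0.   0.   0.]
 [  1.  21. 102. 125.  68.   0.   0.   0.]
 [ 12.  33. 115. 139.  81.   0.   0.   0.]
 [ 13.  18.  59.  71.  29.   0.   0.   0.]
 [  8.   0.   0.   3.   0.   0.   0.   0.]
 [  0.   0.   0.   0.   0.   0.   0.   0.]
 [  0.   0.   0.   0.   0.   0.   0.   0.]]
P [ 0.7047 -0.2155  0.1388] [132.1   4.9] 0.19354556945157242 C [ 0.6512 -0.2392  0.1373] [ 76.  -11.7] 0.05914333393465654 [56.1 16.6]
```

Run:
```python
from tri import *
s=load("side_now.npz");t=load("top.npz")
P=np.array([.7047,-.2155,.1388]);d=np.array([np.cos(.1306),np.sin(.1306),0])
q0=proj(s,P)
for e in (50,50.3,55,56,57): print(e,(proj(s,P-d*e/1e3)-q0).round(2),proj(s,P-d*e/1e3).round(2), proj(t,P-d*e/1e3).round(2))
c=t["color"][128:192,258:300,::-1]
cv2.imwrite("pics/scale.png",cv2.resize(c,None,fx=9,fy=9,interpolation=cv2.INTER_CUBIC))
```

```text
50 [17.07  0.89] [230.26 191.01] [276.44 159.74]
50.3 [17.18  0.9 ] [230.37 191.02] [276.46 159.86]
55 [18.79  0.98] [231.98 191.1 ] [276.69 161.82]
56 [19.13  1.  ] [232.33 191.12] [276.74 162.24]
57 [19.48  1.02] [232.67 191.14] [276.79 162.66]
```

View pics/scale.png

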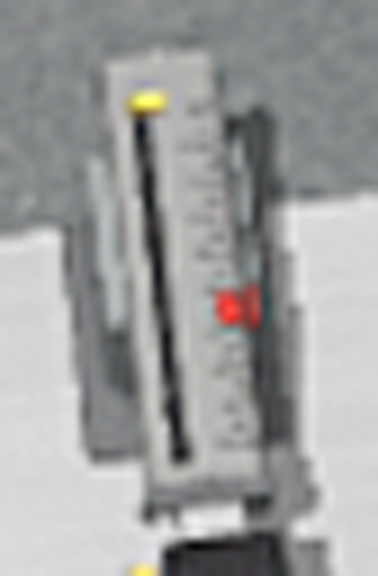

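Call:
move_arm --rows '[-3.2, -0.4, 0, 0, 0, 0, 1, -3.2, -0.4, 0, 0, 0, 0, 1, 0, 0, 0, 0, 0, 0, 1, 0, 0, 0, 0, 0, 0, 1]'

```text
time: 8.6
position: [0.5149, -0.2455, 0.1007]
tool_rot: [0.998, 0.065, -0.0, -0.001]
ft_force: [1.4, 5.2, 0.7]
grip_width: 0.0354
```

```bash
python3 look.py 8 s
python3 - <<'E'
from tri import *
s=load("side_now.npz");np.set_printoptions(linewidth=200,suppress=True)
I=s["color"][185:197,227:240].astype(int)
print((np.minimum(I[...,0],I[...,1])-I[...,2]).clip(0));print((I[...,0]-np.maximum(I[...,1],I[...,2])).clip(0))
im=cv2.resize(s["color"][180:200,205:255,::-1],None,fx=14,fy=14,interpolation=cv2.INTER_CUBIC);cv2.imwrite("pics/z8.png",im)
for e in (0,56,56.5,57): print(e,proj(s,np.array([.7047,-.2155,.1388])-np.array([np.cos(.1306),np.sin(.1306),0])*e/1e3)+[.2,0])
E
```

```text
8.65 [ 0.51493568 -0.2454526   0.10068703] [-59.9  -0.2] [ 2.12683681  5.23787856 -0.1243541 ] 0.03599732265677363
[[ 0  0  0  0  1  2  1  1  1  0  0  0  0]
 [ 0  0  0  0  1  1  0  0  0  0  0  0  0]
 [ 0  0  0  0  0  0  0  1  0  0  0  0  0]
 [ 0  0  0  0  0  3 10  4  1  1  0  0  0]
 [ 0  0  0  0  0 30 62 25  4  0  0  0  0]
 [ 0  0  0  0  8 67 79 34  4  0  0  0  0]
 [ 0  0  0  0 10 75 67 20  2  1  0  0  0]
 [ 1  1  1  2 10 67 53  8  2  1  0  0  0]
 [ 1  1  1  2  8 55 31  4  1  0  0  1  0]
 [ 0  1  1  0  4 16  6  1  1  1  1  1  0]
 [ 1  0  1  0  1  3  1  0  0  1  2  0  0]
 [ 0  0  0  0  0  0  1  0  0  1  0  1  0]]
[[  0   0   0   0   0   0   0   0   0   0   0   0   0]
 [  0   0   0   0   0   0   0   0   0   0   0   0   0]
 [  0   0   0   0   0   0   1   1   0   0   0   0   0]
 [  0   0   0   0   0   2  41  54  33   2   0   0   0]
 [  0   0   0   0   0  14  61 113  79  10   0   0   0]
 [  0   0   0   0   0  21  56 119  90  10   0   0   0]
 [  0   0   0   0   2  22  39  69  40   3   0   0   0]
 [  0   0   0   0   3  23  20  16   4   0   0   0   0]
 [  0   0   0   0   4  19  11   2   0   0   0   0   0]
 [  0   0   0   0   0   6   1   0   0   0   0   0   0]
 [  0   0   0   0   0   0   0   0   0   0   0   0   0]
 [  0   0   0   0   0   0   0   0   0   0   1   0   0]]
0 [213.39133709 190.12076679]
56 [232.52598697 191.1217583 ]
56.5 [232.69796575 191.13075503]
57 [232.86996474 191.13975282]
```

View pics/z8.png

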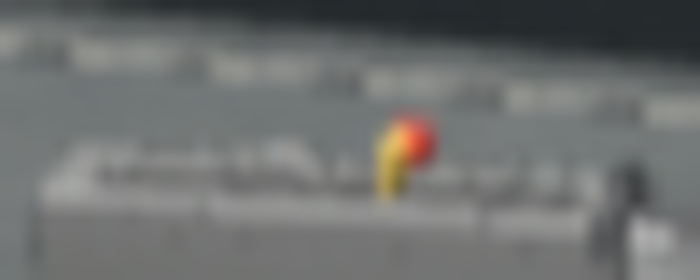

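View pics/s8.png

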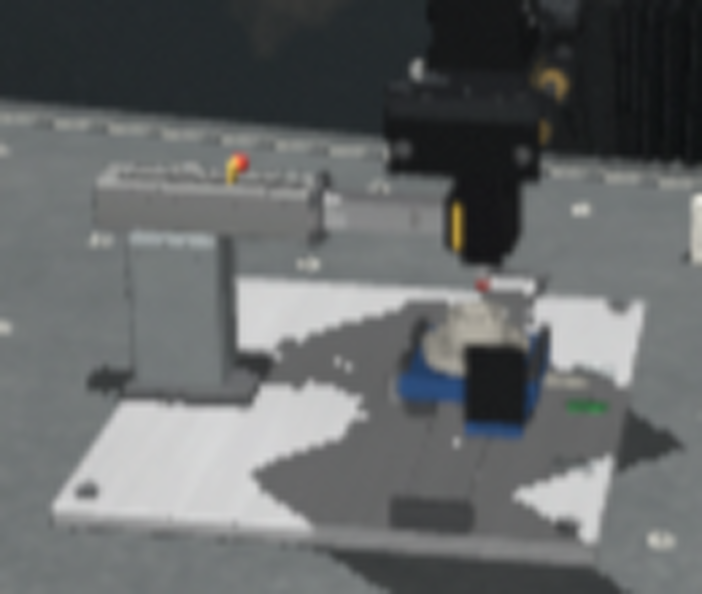

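View pics/t8.png

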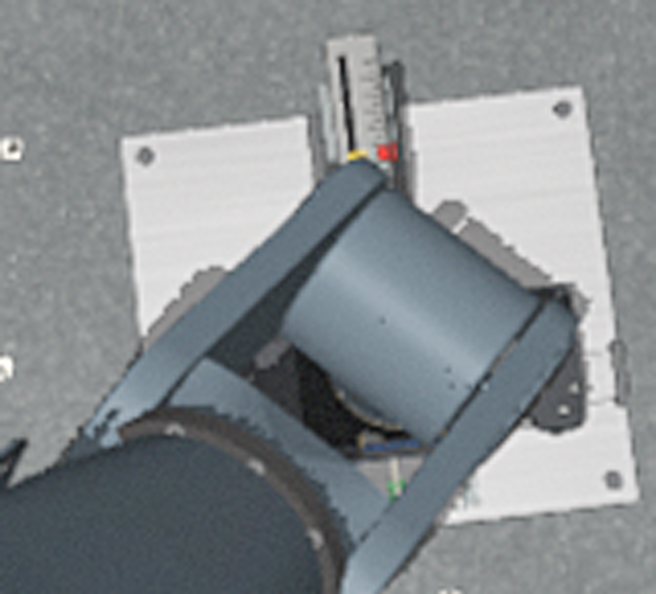

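Run:
```python
from tri import *
t=load("top_now.npz");t0=load("top.npz");np.set_printoptions(linewidth=200,suppress=True)
for c,(u0,v0) in ((t0,(270,135)),(t,(272,158))):
    I=c["color"][v0:v0+9,u0:u0+18].astype(int); print((np.minimum(I[...,0],I[...,1])-I[...,2]).clip(0))
im=cv2.resize(t["color"][145:175,260:300,::-1],None,fx=16,fy=16,interpolation=cv2.INTER_CUBIC);cv2.imwrite("pics/z9.png",im)
```

```text
[[  2   2   2   1   4   2   1   2   3   1   1   2   0   0   0   0   0   0]
 [  1   0   0   0   0   0   2   1   1   2   2   1   0   0   0   0   0   0]
 [  0   0   0   0   0   0   3   0   0   1   3   1   0   0   0   0   0   0]
 [  0   0  21  67  75  66  36   0   1   1   2   1   0   0   0   0   0   0]
 [  0   5  77 145 147 145  60   0   0   2   2   1   0   0   0   0   0   0]
 [  0   6  34  56  47  32  11   0   1   0   1   1   1   0   0   0   0   0]
 [  0   1   5   0   0   0   0   0   2   0   1   1   2   0   0   0   0   0]
 [  0   1   0   0   0   0   0   2   1   2   0   2   2   0   0   0   0   0]
 [  0   2   1   0   0   0   1   0   1   2   1   3   0   0   0   0   0   0]]
[[  1   1   1   2   0   0   1   2   0   0   1   1   0   0   0   0   0   2]
 [  2   3   2   0   0   0   0   0   1   0   0   0   0   0   0   0   0   0]
 [  0   3   0   0   0   0   0   0   0   0   4   1   1   2   2   0   0   0]
 [  1   0   0   6  39  30  28  18   0   2   5   7   6   7   4   0   0   0]
 [  0   0  11  94 109  90  85  44   0   0   5   7   6   0   1   0   0   0]
 [  1   0  24 106  88  48  22  10   0   0   2   6   3   0   5   0   0   0]
 [  0   0   0   0   0   0   0   0   0   0   0   0   0   3   2   0   0   0]
 [  0   0   0   0   0   0   0   0   0   0   0   0   0   0   0   0   1   1]
 [  0   0   0   0   0   0   0   0   0   0   0   0   0   0   0   0   0   0]]
```

View pics/z9.png

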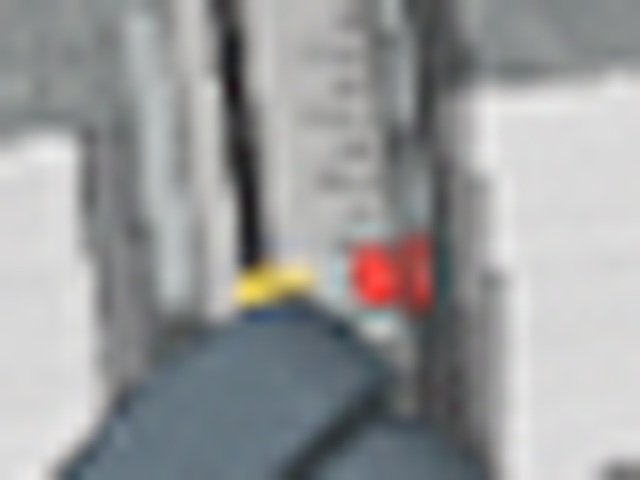

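Run:
```python
from rig import robot
o=robot.get_obs();print(o["time"],o["position"],o["grip_width"],o["ft_force"])
print(robot.hand_in())
```

```text
8.7 [ 0.51495478 -0.24546392  0.10069083] 0.03558953679604408 [2.24059395 5.3500413  0.15021893]
the job is handed in; nothing more can be done
None
```

The carrier is in the green station, and the gauge arm is held out at the red clip with its button squeezed. I handed the job in at 8.7 s.

- **Carrier:** I pushed it with the closed fingers on the paddle until the push force dropped to about zero. After backing off, the top picture showed its white index line level with the green plate. It still looked that way in the last pictures.
- **Button:** I gripped the head from above at 20 N. The opening is about 36 mm, which matches the button fully pressed in.
- **Pointer:** I drew the arm out about 56.5 mm. In the final top picture the pointer stands level with the middle of the clip, to within about 0.3 mm. The arm hides part of the pointer there, so I'd allow about ±1 mm. The side picture agrees.
- **Left alone:** The red clip did not move in the pictures, up to the point where the pointer partly covers it in the side view. I kept the arm clear of the loupe, ring gauge and bracket, though I did not check them in a final picture.

**Disagreements and forces**
- My separate estimates of the clip's place ranged from 56 to 57.4 mm, and I used 56.5 mm.
- The networks misplaced the pointer and mark in the side view, so I located both from their colour instead.
- The wrist force peaked at 17 N while pushing, among the readings after each move. About 5 N of sideways force remains in the final hold.

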